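# Set the nested tin lids down and lift off the outer lid alone

### The job

Slide the cradle's transport lock away from the lids to its end stop, lift both nested lids out together by the inner lid's post, and lower them gently onto the open washer tin until the inner lid is fully home in its mouth. Then lift the outer lid alone by its collar until it is wholly clear above the post, leaving the inner lid seated and undisturbed. Finish while holding the outer lid still up there, roughly level, with the tin and the other things left where they stand.

Things in the scene. Friction and masses are not known exactly. Their poses are not given: they have to be found in the camera images.
- cradle: Fixed grey plastic cradle on the tray: plate 125 (x) x 235 (y, from -65 to +170) x 12 mm with a raised seat ring (outer diameter 91, inner 85, top 30 mm above the underside) where the nested lids are parked. Origin: under the ring's centre, at the underside. The lock slides along the cradle's +y, away from the lids.
- lock (a joint): Transport lock slide, m: 0 = in over the lids, grows along the cradle's +y, 0.040 = end stop; starts between 0 and 0.010. Friction 2 N, no spring. Its flat tongue (24 mm wide, 5 thick) reaches over the outer lid's disc 2 mm above it and holds the lids down; the tip is 31 mm from the lid centre at 0, 71 mm at the end stop.
- lock_grip (a point): Middle of the lock's black upright grip fin: 14 mm thick (cradle's x), 30 long (y), 30 high (15 above and below this point), on a carriage block 32 mm wide. It lies 66 mm above the cradle's underside and 89 mm + the lock's value along the cradle's +y from the lid centre.
- inner_lid: Loose round steel lid, 180 g: plug 78 mm across, 14 deep, foot tapered to 70; flange 95 across, 14 to 18 mm above the origin; boss 60 across, top at 24; central upright post 18 mm across up to 83. Origin: centre of the plug's underside. Nested, the post stands 27 mm out of the collar and carries both lids. Parked: origin 16 mm above the cradle's underside. Yaw means nothing.
- post_top (a point): Centre of the top of the inner lid's post, 83 mm above the inner lid's origin (69 mm above the flange's underside).
- outer_lid: Loose round aluminium lid, 130 g: disc 106 mm across, 14 to 18 mm above the origin; skirt (100 mm inside) from it down to 0; tubular collar on top, 33 outside, 25 inside, 18 to 46. Origin: centre of the skirt's lower edge. It just lies on the inner lid's boss, post up through its collar, 2 to 3.5 mm play; nested, 10 mm above the inner lid's origin; rises 73 mm to clear the post.
- collar_top (a point): Centre of the top edge of the outer lid's collar, 46 mm above the outer lid's origin, 28 mm above the disc's top.
- tin: Loose open round steel tin of washers, 750 g, outer diameter 90, mouth 84, height 70 mm, upright on the tray; washers fill its lower 30 mm. Origin: centre of its underside. With the inner lid home its flange lies on the rim and its origin is 56 mm above the tin's.
- tin_mouth (a point): Centre of the tin's mouth at the rim, 70 mm above its origin.
- charger: Bystander: loose orange charger box 75 x 115 x 52 mm (x, y, z), at the far side of the tray. Origin under its centre.
- flashlight: Bystander: loose black flashlight lying along its y axis, 150 mm long, 32 mm thick, at the far side of the tray. Origin under its middle.
- hex_keys: Bystander: grey plastic holder 40 x 90 x 28 mm with chrome hex keys standing up to 80 mm, at the far side of the tray. Origin under its centre.
- dish: Bystander: white ceramic dish of washers, 92 mm across, 26 mm high, at the far side of the tray. Origin under its centre.

How it is judged:
By the outcome, as a careful person would: the job done as asked, in the order asked, and still so for the second after the job is handed in, while the arm keeps its last pose, push and grip.
It also fails if it takes over 64 s, if anything falls off the work surface, if the arm or the gripper's body presses on something with over 40 N, if the wrist force passes 120 N, or if a joint passes its speed limit or range.

### The arm

A 6-joint arm with a two-finger parallel gripper is mounted at the origin on the work surface. World frame = base frame: x ahead of the robot, y to its left, z up, the work surface at z = 0. Lengths are in m, angles in rad, forces in N, time in s.
With the tool pointing down it reaches from about 0.375 to 0.9 m from the base axis. Payload 3.1 kg.
Tool frame: the origin (TCP) lies between the finger pads; the fingertips stand 22 mm ahead of it and the grasp point (between the pads) lies 3 mm ahead of it; z points along the fingers, y is the line along which they close (so a half turn about z gives the same grasp; the last joint's range is limited). The gripper opens to 85 mm and grips with 20 to 120 N. Pads are 22 mm wide; open, the fingers measure 114 mm over their backs; the gripper's body (76 mm by 85 mm) begins 54 mm behind the grasp point. The pads swing forward as they close: fully open they stand 13 mm farther back than shut.
Start: joints at [-1.409, 0.527, 1.433, -0, 1.181, -0.178], TCP at [0.208, -0.589, 0.22] pointing down, gripper open.
Joint ranges: [-3.08, 3.08], [-0.75, 2.2], [0.22, 2.44], [-1.43, 4.57], [0, 2.65], [-2.85, 2.85]. Speed limits (rad/s): [2.79, 2.79, 3.14, 3.14, 3.14, 3.14].

### API

Orientations are given as a rotation vector (axis times angle).
In Python, from workcell import robot gives the robot as it stands.
- The arm moves only by the tool apply_moves, never from a script. Its argument "targets" is a list of rows, each an object with "slide": the shift along the tool's x, y, z in m, a list of three; "angular": the turn, a rotation vector about the tool's x, y, z in rad, a list of three. In form: [{"slide": [x, y, z], "angular": [rx, ry, rz]}, ...]. A call has 1 to 5 rows; each row is the pose to reach, as a shift and turn from the pose commanded when the call began, along the tool's axes at that moment; what a row does not reach only later rows make up. A row lasts 1/8 s, in which the tool goes at most 62.5 mm and 10.7 degrees, less where a joint would pass 70% of its speed; a pose out of reach is approached as far as the arm can. A call with a gripper value outside its range is refused whole. "claw" is the closure, from 0 (fully open) to 1 (shut), set as the call begins (left out, the last holds). The fingers move at their own pace and stop on an object; the grip force is fixed at half the most. Time passes only in rows, so rows that repeat a pose let the fingers close. It gives the time, the measured TCP pose, the force, the opening and the grip force at its end, in the units of the state.
- robot.state(): the state, without advancing time (a new reading comes with each control period).
- robot.grab_frame(name): name is "scene" or "top" or "wrist"; returns a dict with "color" (480x640x3 uint8, red, green, blue), "z_map" (480x640 float32, m along the optical axis (not along the pixel's ray), 0 where there is no reading), "fovy" (degrees; the focal length in pixels is half the picture's height over the tangent of half this angle, whatever the lens; pixels are square), "cx", "cy" (the principal point, pixels), "R" (3x3) and "t" (3): a world point X has camera coordinates R X + t; the wrist camera has in their place "mount" (4x4, takes a point from camera to tool coordinates, whose origin is the TCP and whose axes are the flange's). Camera axes: x right, y down, z forward; pixel columns grow to the right and rows downward; lengths in m; the calibration is good to about 2 mm. A picture is of the moment at which its call begins: read the wrist's pose just before it.
- robot.finish_job(): hands the job in; it is judged then, once.
The state is a dict: "time_s": time; "joint_positions": joint angles; "joint_velocities": joint speeds; "effort": joint torques, N m; "ee_pos": TCP position; "eef_rot": TCP orientation; "contact_force": force on the tool from outside, world axes, zero at the start; "moment": the same for the moment, N m; "opening": opening from 0.0 (shut) to 1.0 (fully open); "grip_force": force on a finger pad.
Only numpy, scipy, OpenCV 4.12 (cv2) and the standard library are available. Lean on these libraries where they do the work, as an engineer would, in place of code of your own. Each camera call takes 0.05 s, during which the arm holds its last target. There are 200 camera calls.

## Working session

There is one attempt and no reset: what is moved stays moved. The work goes in short steps, Python scripts to look and compute and a tool call to move; the robot and the scene stay as the last step left them, time stands still between calls to the robot, and variables do not carry over. Pictures are saved under pics/ and viewed, at most 10 in all, crops included, and the job is handed in when it is done.

Besides the shell and the picture viewer there is one more tool, called after "Call:" as name([rows], argument=value, ...), one row to a line, values as JSON. apply_moves: Moves the arm, as the interface text tells. Its arguments: {"type":"object","properties":{"targets":{"type":"array","items":{"type":"object","properties":{"slide":{"type":"array","items":{"type":"number"}},"angular":{"type":"array","items":{"type":"number"}}}}},"claw":{"type":"number"}},"required":["targets"]}

```bash
mkdir -p pics
cat > h.py <<'E'
import numpy as np,cv2
from workcell import robot
def grab(n):
    f=robot.grab_frame(n); f['f']=240/np.tan(np.radians(f['fovy'])/2); return f
def cloud(f):
    v,u=np.mgrid[0:480,0:640]; z=f['z_map']
    c=np.stack([(u-f['cx'])/f['f']*z,(v-f['cy'])/f['f']*z,z],-1)
    return (c-f['t'])@f['R']   # R^T (c-t)
E
python3 - <<'E'
from h import *
s=robot.state();print({k:np.round(v,3).tolist() for k,v in s.items()})
for n in('top','scene'):
    f=grab(n);cv2.imwrite(f'pics/{n}0.png',f['color'][...,::-1]);np.savez(n+'0.npz',**f)
    print(n,f['fovy'],f['cx'],f['cy'],np.round(-np.array(f['R']).T@f['t'],3),np.round(f['R'],3).tolist())
E
```

```text
{'time_s': 0.0, 'joint_positions': [-1.41, 0.528, 1.434, -0.0, 1.181, -0.179], 'joint_velocities': [-0.001, 0.001, -0.001, 0.001, -0.0, 0.001], 'effort': [0.0, -44.234, -17.802, -0.0, 0.009, -0.0], 'ee_pos': [0.208, -0.589, 0.219], 'eef_rot': [-3.094, -0.531, 0.0], 'contact_force': [-0.754, 0.29, -0.478], 'moment': [0.051, -0.003, -0.017], 'grip_force': 0.0, 'opening': 1.008}
top 49.71412210351235 317.05302716713976 239.53595192898604 [4.120e-01 1.000e-03 1.088e+00] [[0.019, -1.0, -0.017], [-0.982, -0.016, -0.186], [0.186, 0.02, -0.982]]
scene 54.208423066125654 324.8365439434078 245.81731489615586 [ 0.974 -0.612  0.666] [[0.861, 0.508, -0.016], [0.314, -0.555, -0.77], [-0.4, 0.658, -0.637]]
```

View pics/top0.png

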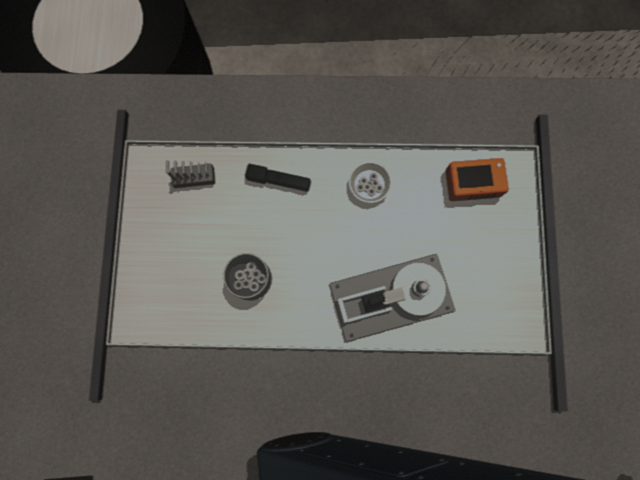

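View pics/scene0.png

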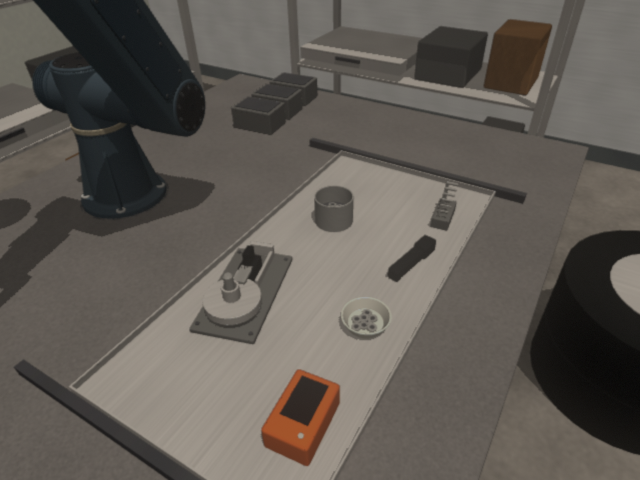

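The top view shows the tin around (247,277), the lids at (420,291) with the post top near (421,286), and the lock fin near (373,299) with its +y pointing left. In the scene view the tin is at (334,208), the post top at (228,277) and the fin at (250,258).

```bash
cat >> h.py <<'E'
from scipy.optimize import least_squares
def circ(P,r0=None):
    c0=P.mean(0)
    if r0: s=least_squares(lambda c:np.hypot(*(P-c).T)-r0,c0,loss='soft_l1',f_scale=.001); return s.x
    s=least_squares(lambda c:np.hypot(*(P-c[:2]).T)-c[2],[*c0,.04],loss='soft_l1',f_scale=.001); return s.x
def rayplane(f,uv,z):
    uv=np.atleast_2d(uv).astype(float)
    d=np.c_[(uv[:,0]-f['cx'])/f['f'],(uv[:,1]-f['cy'])/f['f'],np.ones(len(uv))]@f['R']
    o=-np.array(f['R']).T@f['t']; return o+d*((z-o[2])/d[:,2])[:,None]
def edge(mask):
    c=max(cv2.findContours(mask.astype(np.uint8),0,1)[0],key=cv2.contourArea); return cv2.convexHull(c)[:,0]
E
python3 - <<'E'
from h import *
for n in('top','scene'):
    f=dict(np.load(n+'0.npz')); X=cloud(f); ok=f['z_map']>0
    x,y,z=np.moveaxis(X,-1,0)
    if n=='top':
        v,u=np.mgrid[0:480,0:640]
        tray=ok&(abs(u-320)<150)&(v>220)&(v<240); zt=np.median(z[tray])
        L=X[291,428];T=X[277,247];F=X[299,373]
    else:
        zt=np.median(z[290:300,310:325])
    print(n,'tray z',zt)
    near=lambda C,r:ok&(np.hypot(x-C[0],y-C[1])<r)
    m=near(L,.09)
    h,b=np.histogram(z[m]-zt,np.arange(0,.13,.004));print('lid hist',dict(zip((b[:-1]*1000).round().astype(int).tolist(),h.tolist())))
    d=m&(abs(z-zt-.044)<.004); e=edge(d); P=rayplane(f,e,zt+.044)[:,:2]; print('disc',circ(P),len(P),'fixed',circ(P,.053))
    p=m&(z>zt+.09); print('post',X[p].mean(0),z[p].max(),p.sum())
    q=near(L,.09)&(z>zt+.064)&(np.hypot(x-L[0],y-L[1])>.03); print('fin+',q.sum(),X[q].mean(0) if q.any() else 0)
    blk=near(F,.05)&(z>zt+.055)&(f['color'].max(-1)<50); print('fin dark',blk.sum(),X[blk].mean(0),z[blk].max()-zt)
    if blk.sum()>5: print('rect',cv2.minAreaRect(X[blk][:,:2].astype(np.float32)))
    t=near(T,.075)&(z>zt+.06); e=edge(t); print('tin rim z',np.median(z[t])-zt); P=rayplane(f,e,zt+.07)[:,:2]; print('tin',circ(P),'fixed',circ(P,.045))
    g=near(L,.3)&(z-zt>.008)&(z-zt<.016)&(y<F[1]+.15); e=edge(g); R=rayplane(f,e,zt+.012)[:,:2]; print('plate',cv2.minAreaRect(R.astype(np.float32)))
E
```

```text
top tray z 0.003658271624834377
lid hist {0: 969, 4: 81, 8: 721, 12: 695, 16: 30, 20: 3, 24: 9, 28: 42, 32: 15, 36: 42, 40: 860, 44: 911, 48: 216, 52: 106, 56: 12, 60: 11, 64: 13, 68: 48, 72: 45, 76: 15, 80: 5, 84: 3, 88: 5, 92: 11, 96: 43, 100: 15, 104: 0, 108: 0, 112: 0, 116: 0, 120: 0, 124: 0}
disc [ 0.51281279 -0.18386085  0.05269988] 31 fixed [ 0.51280574 -0.1838357 ]
post [ 0.51231371 -0.18329559  0.10148402] 0.10644893404911902 72
fin+ 12 [ 0.49952306 -0.12980853  0.0805736 ]
fin dark 124 [ 0.48564629 -0.09406814  0.08210151] 0.08510668825641579
rect ((0.48206233978271484, -0.09867218881845474), (0.030796121805906296, 0.03030003234744072), 33.898807525634766)
tin rim z 0.06933381703726113
tin [0.53045449 0.16082727 0.0449108 ] fixed [0.53044364 0.16082092]
plate ((0.4976005256175995, -0.1330815851688385), (0.12462235242128372, 0.23452000319957733), 16.558761596679688)
scene tray z 0.005623204349414077
lid hist {0: 916, 4: 139, 8: 831, 12: 628, 16: 16, 20: 12, 24: 57, 28: 113, 32: 98, 36: 94, 40: 821, 44: 702, 48: 218, 52: 73, 56: 43, 60: 46, 64: 40, 68: 83, 72: 62, 76: 26, 80: 26, 84: 17, 88: 15, 92: 22, 96: 49, 100: 4, 104: 0, 108: 0, 112: 0, 116: 0, 120: 0, 124: 0}
disc [ 0.51213988 -0.18576153  0.053522  ] 26 fixed [ 0.51215674 -0.18572946]
post [ 0.51301564 -0.18647761  0.102226  ] 0.10616339199437631 80
fin+ 46 [ 0.48890632 -0.11024842  0.07935609]
fin dark 172 [ 0.48941946 -0.10153561  0.07650558] 0.08306032961554066
rect ((0.486258327960968, -0.09716492891311646), (0.014029319398105145, 0.031056426465511322), 15.645427703857422)
tin rim z 0.06625576682914575
tin [0.53146827 0.15551637 0.049303  ] fixed [0.53014957 0.1591261 ]
plate ((0.4977501630783081, -0.1358025074005127), (0.12537918984889984, 0.23779019713401794), 16.57486915588379)
```

The two cameras agree. Lid centre is (0.5125, -0.1848), cradle yaw is 16.6°, the lock reads about 3 mm, the fin is at (0.486, -0.097), the tin is at (0.530, 0.160) and the tray top is at z≈0.004.

```bash
cat >> h.py <<'E'
from scipy.spatial.transform import Rotation as Ro
def to(xyz,yaw=106.6):
    s=robot.state(); R=Ro.from_rotvec(s['eef_rot']); a=np.radians(yaw)
    Rt=Ro.from_matrix(np.array([[np.cos(a),np.sin(a),0],[np.sin(a),-np.cos(a),0],[0,0,-1]]))
    print('t',round(s['time_s'],2),'pos',np.round(s['ee_pos'],4),'F',np.round(s['contact_force'],1),'open',round(s['opening'],3),'grip',round(s['grip_force'],1))
    print('slide',np.round(R.inv().apply(np.array(xyz)-s['ee_pos']),4),'ang',np.round((R.inv()*Rt).as_rotvec(),4))
E
python3 -c "
from h import *
to([.486,-.0967,.2])"
```

```text
t 0.1 pos [ 0.2082 -0.5886  0.2187] F [-0.1 -0.4  0.5] open 0.994 grip 0.0
slide [ 0.4258 -0.3711  0.0196] ang [-1.3000e-03 -1.8000e-03 -1.5207e+00]
```

Call:
apply_moves([
  {"slide": [0.042, -0.037, 0], "angular": [0, 0, -0.15]},
  {"slide": [0.084, -0.074, 0], "angular": [0, 0, -0.3]},
  {"slide": [0.128, -0.111, 0.005], "angular": [0, 0, -0.46]},
  {"slide": [0.171, -0.148, 0.008], "angular": [0, 0, -0.61]},
  {"slide": [0.213, -0.185, 0.01], "angular": [0, 0, -0.76]},
], claw=0.3)

```text
time_s: 0.72
ee_pos: [0.348, -0.342, 0.2093]
eef_rot: [-2.674, -1.648, -0.0]
contact_force: [0.2, -0.8, 0.7]
opening: 0.698
grip_force: 0.0
```

```bash
python3 -c "
from h import *
to([.486,-.0967,.14])"
```

```text
t 0.72 pos [ 0.348  -0.342   0.2093] F [ 0.2 -0.8  0.7] open 0.698 grip 0.0
slide [0.2811 0.013  0.0694] ang [-2.000e-04 -6.000e-04 -7.561e-01]
```

Call:
apply_moves([
  {"slide": [0.056, 0.003, 0], "angular": [0, 0, -0.15]},
  {"slide": [0.112, 0.005, 0], "angular": [0, 0, -0.3]},
  {"slide": [0.168, 0.008, 0], "angular": [0, 0, -0.45]},
  {"slide": [0.225, 0.01, 0.01], "angular": [0, 0, -0.6]},
  {"slide": [0.281, 0.013, 0.03], "angular": [0, 0, -0.756]},
])

```text
time_s: 1.35
ee_pos: [0.488, -0.0979, 0.1799]
eef_rot: [1.876, 2.517, 0.001]
contact_force: [0.7, 0.6, 0.3]
opening: 0.7
grip_force: 0.0
```

```bash
python3 -c "
from h import *
to([.486,-.0967,.08])
f=grab('wrist');cv2.imwrite('pics/w1.png',f['color'][...,::-1]);print(f['mount'].round(3).tolist(),f['fovy'])"
```

```text
t 1.35 pos [ 0.488  -0.0979  0.1799] F [0.7 0.6 0.3] open 0.7 grip 0.0
slide [ 0.0019 -0.0017  0.0999] ang [0.0019 0.0017 0.0003]
[[-0.0, -0.963, -0.27, 0.07], [1.0, -0.0, -0.0, -0.0], [-0.0, -0.27, 0.963, -0.154], [0.0, 0.0, 0.0, 1.0]] 63.235727091488904
```

View pics/w1.png

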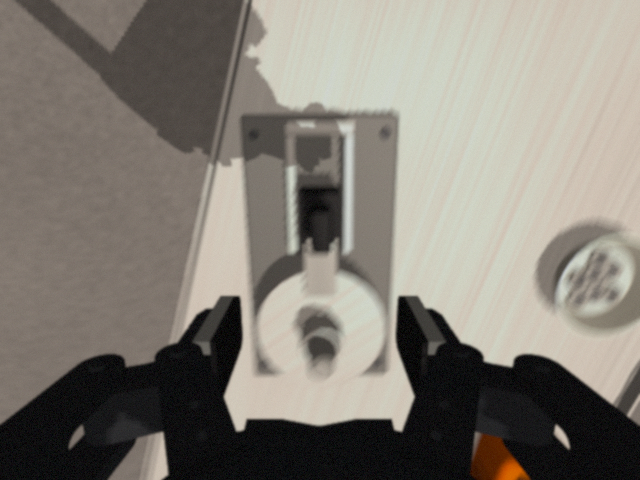

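The wrist view shows the fin at about (320,225), centred between the fingers (columns 240 and 400), with the cradle square to the picture. I'm lowering onto the fin.

Call:
apply_moves([
  {"slide": [0.002, -0.0015, 0.04], "angular": [0.002, 0.001, 0]},
  {"slide": [0.002, -0.0015, 0.08], "angular": [0.002, 0.001, 0]},
  {"slide": [0.002, -0.0015, 0.099], "angular": [0.002, 0.001, 0]},
  {"slide": [0.002, -0.0015, 0.099], "angular": [0.002, 0.001, 0]},
])

```text
time_s: 1.9
ee_pos: [0.4832, -0.0974, 0.0791]
eef_rot: [-1.88, -2.509, 0.003]
contact_force: [-0.1, 0.5, -0.2]
opening: 0.703
grip_force: 0.0
```

Call:
apply_moves([
  {"slide": [0, 0, 0]},
  {"slide": [0, 0, 0]},
  {"slide": [0, 0, 0]},
  {"slide": [0, 0, 0]},
  {"slide": [0, 0, 0]},
], claw=1)

```text
validation failed for argument at $.ta...
```

Call:
apply_moves([
  {"slide": [0, 0, 0], "angular": [0, 0, 0]},
  {"slide": [0, 0, 0], "angular": [0, 0, 0]},
  {"slide": [0, 0, 0], "angular": [0, 0, 0]},
  {"slide": [0, 0, 0], "angular": [0, 0, 0]},
  {"slide": [0, 0, 0], "angular": [0, 0, 0]},
], claw=1)

```text
time_s: 2.52
ee_pos: [0.4847, -0.0978, 0.0808]
eef_rot: [-1.882, -2.513, 0.001]
contact_force: [0.6, 0.2, -0.1]
opening: -0.0
grip_force: 0.0
```

```bash
python3 -c "
from h import *
to([.486,-.0967,.08])"
```

```text
t 2.52 pos [ 0.4847 -0.0978  0.0808] F [ 0.6  0.2 -0.1] open -0.0 grip 0.0
slide [0.0007 0.0016 0.0008] ang [-0.0017 -0.0007 -0.0047]
```

```bash
python3 -c "
from h import *
a=grab('scene')['color'][180:380,150:390,::-1];b=grab('wrist')['color'][...,::-1]
a=cv2.resize(a,(480,400));b=cv2.resize(b,None,fx=.5,fy=.5)
c=np.zeros((400,800,3),np.uint8);c[:,:480]=a;c[:240,480:]=b;cv2.imwrite('pics/c2.png',c)"
```

```text
(no output)
```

View pics/c2.png

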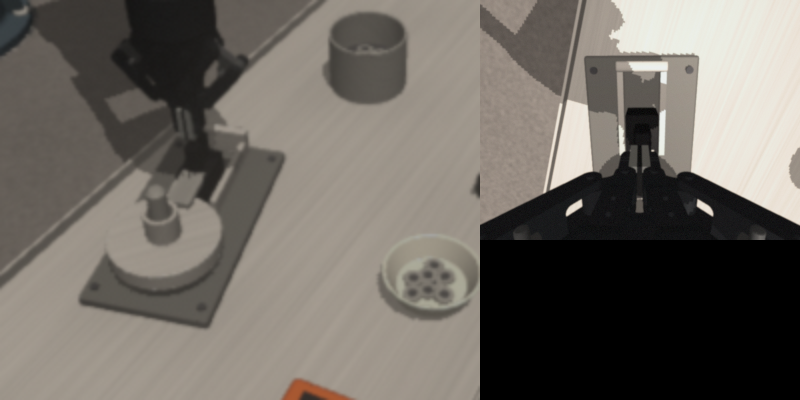

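The closed fingers are on the lid side of the fin, at about (640,128) in the inset, so the fin slid out along +y. I can push it on from there towards the stop.

Call:
apply_moves([
  {"slide": [0.003, 0.001, 0], "angular": [0, 0, 0]},
  {"slide": [0.006, 0.001, 0], "angular": [0, 0, 0]},
  {"slide": [0.009, 0.001, 0], "angular": [0, 0, 0]},
])

```text
time_s: 3.0
ee_pos: [0.4828, -0.0885, 0.0806]
eef_rot: [-1.882, -2.513, 0.002]
contact_force: [-0.3, -0.6, -0.7]
opening: -0.003
grip_force: 0.0
```

Call:
apply_moves([
  {"slide": [0.002, 0, 0], "angular": [0, 0, 0]},
  {"slide": [0.003, 0, 0], "angular": [0, 0, 0]},
  {"slide": [0.003, 0, 0], "angular": [0, 0, 0]},
])

```text
time_s: 3.38
ee_pos: [0.4822, -0.086, 0.0806]
eef_rot: [-1.882, -2.513, 0.002]
contact_force: [-0.3, -0.6, 0.1]
opening: -0.003
grip_force: 0.0
```

Call:
apply_moves([
  {"slide": [0.002, 0, 0], "angular": [0, 0, 0]},
  {"slide": [0.004, 0, 0], "angular": [0, 0, 0]},
  {"slide": [0.004, 0, 0], "angular": [0, 0, 0]},
])

```text
time_s: 3.75
ee_pos: [0.4809, -0.082, 0.0806]
eef_rot: [-1.882, -2.513, 0.002]
contact_force: [1.0, 0.7, -0.5]
opening: -0.002
grip_force: 0.0
```

```bash
python3 -c "
from h import *
to([.486,-.0967,.08])
f=grab('scene');np.savez('s3.npz',**f);X=cloud(f);zt=.0056;w=grab('wrist')
x,y,z=np.moveaxis(X,-1,0);C=np.array([.48,-.075])
s=(X[...,:2]-[.5125,-.1848])@[-.2857,.958];q=(X[...,:2]-[.5125,-.1848])@[.958,.2857]
m=(f['z_map']>0)&(abs(q)<.022)&(s>.02)&(s<.19)
for lo,hi in((.04,.056),(.058,.07),(.07,.082),(.082,.095),(.1,.13)):
  k=m&(z-zt>lo)&(z-zt<hi);print(lo,k.sum(),np.histogram(s[k],np.arange(.02,.19,.01))[0])
a=f['color'][190:310,190:320,::-1];b=w['color'][...,::-1][150:480,180:460]
c=np.zeros((480,800,3),np.uint8);a=cv2.resize(a,(520,480));c[:,:520]=a;c[:330,520:]=b;cv2.imwrite('pics/c3.png',c)"
```

```text
t 3.75 pos [ 0.4809 -0.082   0.0806] F [ 1.   0.7 -0.5] open -0.002 grip 0.0
slide [-0.0155  0.0007  0.0006] ang [-0.0021 -0.0011 -0.0046]
0.04 547 [37 72 76 50 63 67 41 31 28 13  0  0  0 44 25  0]
0.058 56 [ 0  0  0  0  0 30 14  6  6  0  0  0  0  0  0  0]
0.07 110 [ 0  0  0  0  0 32 28 31 19  0  0  0  0  0  0  0]
0.082 29 [ 0  0  0  0  0  0  5 19  5  0  0  0  0  0  0  0]
0.1 185 [  0   0   0   0   0   0   0 111  64  10   0   0   0   0   0   0]
```

View pics/c3.png

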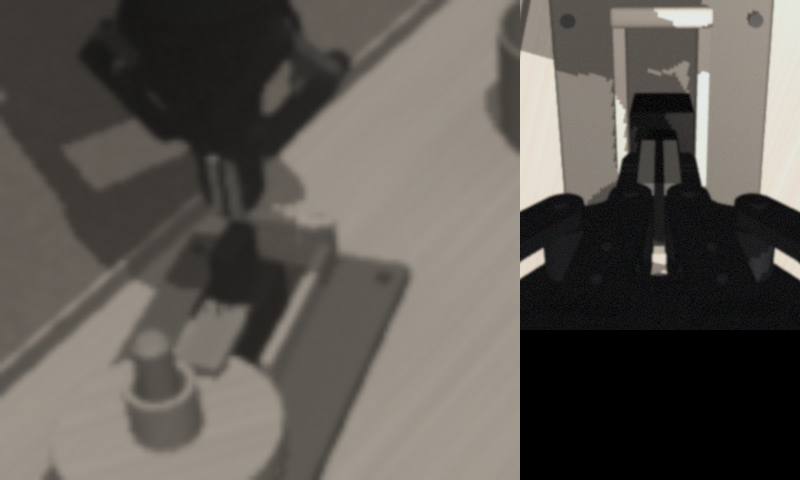

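The fin is unmoved, and the finger tips (230,205 in the left half) are above it rather than beside it. I'm comparing where the camera sees the fingertips with the reported TCP.

```bash
python3 -c "
from h import *
s0=robot.state();print(np.round(s0['joint_positions'],3),np.round(s0['ee_pos'],4),np.round(s0['eef_rot'],3))
f=dict(np.load('s3.npz'));X=cloud(f);z=X[...,2]
print('rows,finger columns: z/y/x')
for r in range(222,252,2):
  print(r,[tuple((X[r,c]*1000).round().astype(int).tolist()) if f['z_map'][r,c]>0 else 0 for c in (240,244,247,250)],f['color'][r,247])
t=grab('top');T=cloud(t)
m=(t['z_map']>0)&(abs(T[...,0]-.48)<.06)&(abs(T[...,1]+.09)<.06)
print(np.histogram(T[m][:,2],np.arange(0,.4,.02)))
w=grab('wrist');zm=w['z_map'];M=w['mount']
# wrist depth: fin top in tool frame
for (u,v) in((320,250),(320,260),(315,300),(330,300),(320,270),(308,320),(333,320)):
  d=zm[v,u];c=np.array([(u-w['cx'])/w['f']*d,(v-w['cy'])/w['f']*d,d,1]);print(u,v,w['color'][v,u],(M@c)[:3].round(4))
"
```

```text
[-3.980e-01  5.780e-01  1.891e+00 -1.000e-03  6.740e-01 -6.830e-01] [ 0.4811 -0.0822  0.0806] [-1.882e+00 -2.513e+00  2.000e-03]
rows,finger columns: z/y/x
222 [(477, -96, 149), (477, -85, 142), (490, -91, 150), (496, -89, 152)] [31 30 28]
224 [(476, -95, 144), (479, -88, 140), (490, -92, 146), (495, -89, 147)] [31 30 28]
226 [(477, -98, 141), (479, -89, 136), (490, -93, 143), (495, -90, 143)] [32 31 30]
228 [(475, -96, 134), (478, -89, 131), (490, -93, 138), (494, -89, 137)] [34 33 31]
230 [(470, -92, 125), (482, -94, 131), (488, -92, 132), (490, -87, 129)] [55 54 51]
232 [(469, -92, 119), (481, -94, 126), (487, -92, 127), (489, -86, 123)] [72 71 66]
234 [(469, -93, 115), (479, -92, 119), (488, -94, 124), (490, -88, 120)] [77 75 70]
236 [(468, -92, 110), (479, -93, 115), (487, -93, 118), (489, -88, 115)] [74 72 68]
238 [(468, -93, 106), (479, -94, 111), (485, -92, 112), (486, -85, 107)] [69 68 63]
240 [(391, -16, 16), (479, -95, 106), (486, -94, 108), (486, -86, 103)] [68 66 62]
242 [(393, -18, 13), (477, -93, 99), (484, -93, 103), (486, -86, 98)] [61 59 55]
244 [(392, -18, 6), (399, -14, 6), (404, -9, 4), (487, -89, 95)] [63 61 57]
246 [(394, -22, 4), (402, -18, 5), (479, -89, 87), (483, -86, 86)] [48 45 42]
248 [(409, -38, 17), (406, -23, 4), (482, -93, 86), (488, -92, 88)] [38 35 34]
250 [0, (481, -101, 86), (486, -98, 87), (491, -96, 87)] [38 35 33]
(array([15,  0,  0,  0,  0,  0,  0,  0,  2,  4,  0,  1,  1,  2,  0,  0,  1,
        1, 11]), array([0.  , 0.02, 0.04, 0.06, 0.08, 0.1 , 0.12, 0.14, 0.16, 0.18, 0.2 ,
       0.22, 0.24, 0.26, 0.28, 0.3 , 0.32, 0.34, 0.36, 0.38]))
320 250 [0 3 6] [0.01   0.0004 0.0465]
320 260 [3 4 5] [0.0097 0.0004 0.03  ]
315 300 [34 32 31] [ 0.0123 -0.0016 -0.0241]
330 300 [76 72 68] [ 0.0127  0.0038 -0.0249]
320 270 [21 18 20] [0.0057 0.0004 0.0266]
308 320 [77 75 71] [ 0.0131 -0.0037 -0.0412]
333 320 [75 72 69] [ 0.0126  0.0043 -0.0402]
```

```bash
cat >> h.py <<'E'
def wcloud(f):
    v,u=np.mgrid[0:480,0:640]; z=f['z_map']
    c=np.stack([(u-f['cx'])/f['f']*z,(v-f['cy'])/f['f']*z,z],-1)
    M=f['mount']; return c@M[:3,:3].T+M[:3,3]
E
python3 -c "
from h import *
s=robot.state();w=grab('wrist');np.savez('w3.npz',**w);P=wcloud(w);ok=w['z_map']>0
W=Ro.from_rotvec(s['eef_rot']).apply(P.reshape(-1,3)).reshape(P.shape)+s['ee_pos']
h,b=np.histogram(W[...,2][ok],np.arange(-.06,.12,.004))
print([(round(b[i]*1000),int(h[i])) for i in range(len(h)) if h[i]>300])
for v in range(150,330,8):print(v,w['color'][v,320].tolist(),(P[v,320]*1000).round(),(W[v,320]*1000).round())
"
```

```text
[(-4, 57798), (0, 116903), (4, 21592), (8, 968), (12, 26337), (16, 6871), (24, 340), (28, 372), (32, 3291), (40, 336), (44, 2356), (52, 1992), (100, 316), (104, 346), (108, 376), (112, 417)]
150 [87, 82, 76] [61.  0. 65.] [464. -23.  16.]
158 [186, 174, 162] [59.  0. 36.] [465. -26.  45.]
166 [219, 221, 216] [55.  0. 37.] [466. -29.  44.]
174 [141, 134, 126] [51.  0. 36.] [467. -33.  45.]
182 [89, 84, 78] [44.  0. 66.] [469. -40.  15.]
190 [86, 83, 76] [39.  0. 66.] [470. -44.  14.]
198 [93, 86, 81] [35.  0. 67.] [472. -49.  14.]
206 [88, 84, 78] [31.  0. 65.] [473. -53.  16.]
214 [89, 85, 80] [26.  0. 65.] [474. -57.  16.]
222 [129, 121, 114] [21.  0. 65.] [475. -62.  16.]
230 [87, 83, 78] [16.  0. 66.] [477. -66.  15.]
238 [88, 82, 79] [11.  0. 66.] [478. -71.  15.]
246 [8, 14, 11] [10.  0. 54.] [479. -72.  27.]
254 [0, 9, 3] [10.  0. 39.] [479. -73.  41.]
262 [22, 20, 19] [10.  0. 26.] [479. -73.  54.]
270 [18, 22, 23] [ 6.  0. 27.] [480. -77.  54.]
278 [18, 12, 13] [ 2.  0. 26.] [481. -80.  55.]
286 [5, 0, 5] [ 2.  0. 15.] [481. -80.  66.]
294 [14, 12, 13] [ 12.   0. -18.] [478. -71.  99.]
302 [14, 20, 16] [ 12.   0. -26.] [478. -70. 107.]
310 [10, 17, 18] [ 12.   0. -32.] [478. -70. 113.]
318 [17, 10, 12] [ 12.   0. -38.] [478. -70. 119.]
326 [17, 13, 13] [ 12.   0. -43.] [478. -71. 123.]
```

The wrist cloud puts the plate at the right height, so the TCP pose is right. But the closed fingertips sit about 16 mm behind the reported TCP, not 22 mm ahead, so they closed above the fin. The fin's +y face is at tool x=+2 mm. I'll back up 13 mm, open and go lower.

Call:
apply_moves([
  {"slide": [-0.007, 0, 0], "angular": [0, 0, 0]},
  {"slide": [-0.013, 0, 0], "angular": [0, 0, 0]},
  {"slide": [-0.013, 0, 0], "angular": [0, 0, 0]},
  {"slide": [-0.013, 0, 0.01], "angular": [0, 0, 0]},
], claw=0.4)

```text
time_s: 4.5
ee_pos: [0.4852, -0.095, 0.0708]
eef_rot: [-1.884, -2.514, 0.001]
contact_force: [-0.2, -0.5, -0.1]
opening: 0.594
grip_force: 0.0
```

```bash
python3 -c "
from h import *
s=robot.state();print(np.round(s['ee_pos'],4),s['opening'],np.round(s['contact_force'],1))
w=grab('wrist');P=wcloud(w);ok=w['z_map']>0
W=Ro.from_rotvec(s['eef_rot']).apply(P.reshape(-1,3)).reshape(P.shape)+s['ee_pos']
# finger pts
m=ok&(abs(P[...,1])<.06)&(abs(P[...,0])<.04)&(P[...,2]<.0)
for lo in range(-120,0,6):
  k=m&(P[...,2]*1000>=lo)&(P[...,2]*1000<lo+6)
  if k.sum()>20: q=P[k]*1000; print(lo,k.sum(),q.min(0).round()[:2],q.max(0).round()[:2], 'mid',(m&k&(abs(P[...,1])<.008)).sum())
k=ok&(abs(P[...,1])<.012)&(abs(P[...,0])<.05)&(W[...,2]>.06)&(P[...,2]>0)
print('fin',k.sum(),(P[k].min(0)*1000).round(),(P[k].max(0)*1000).round(),W[k][:,2].max())
"
```

```text
[ 0.4852 -0.095   0.0708] 0.5941058927664795 [-0.2 -0.5 -0.1]
-114 85 [ 21. -20.] [23. 21.] mid 0
-108 3534 [ 17. -24.] [23. 23.] mid 0
-102 7276 [  8. -58.] [21. 58.] mid 1577
-96 11031 [  2. -60.] [20. 60.] mid 2086
-90 9601 [ -3. -60.] [20. 60.] mid 1152
-84 5491 [-11. -60.] [19. 60.] mid 28
-78 4666 [-12. -60.] [19. 60.] mid 0
-72 10729 [-12. -60.] [16. 59.] mid 0
-66 3090 [-12. -58.] [16. 57.] mid 0
-60 1172 [  4. -55.] [15. 55.] mid 0
-54 1487 [-10. -36.] [14. 36.] mid 0
-48 1053 [-10. -40.] [13. 39.] mid 0
-42 1096 [-10. -40.] [13. 39.] mid 0
-36 935 [-10. -40.] [13. 39.] mid 0
-30 848 [-10. -40.] [13. 39.] mid 0
-24 615 [-10. -39.] [13. 38.] mid 0
-18 2444 [-14. -31.] [16. 31.] mid 2280
-12 382 [-14.  -7.] [16.  9.] mid 342
-6 201 [-9. -7.] [16.  8.] mid 175
fin 282 [-9. -7.  0.] [16.  9. 11.] 0.07064022844355859
```

The fin centre is at tool (1,1) mm and the gripper body starts at about -85, so the whole gripper sits about 38 mm back. I'm lowering 28 mm and closing.

Call:
apply_moves([
  {"slide": [0.001, 0.001, 0.014], "angular": [0, 0, 0]},
  {"slide": [0.001, 0.001, 0.028], "angular": [0, 0, 0]},
  {"slide": [0.001, 0.001, 0.028], "angular": [0, 0, 0]},
])

```text
time_s: 4.92
ee_pos: [0.4842, -0.0928, 0.041]
eef_rot: [-1.88, -2.51, 0.003]
contact_force: [0.1, 0.4, 0.1]
opening: 0.6
grip_force: 0.0
```

Call:
apply_moves([
  {"slide": [0, 0, 0], "angular": [0, 0, 0]},
  {"slide": [0, 0, 0], "angular": [0, 0, 0]},
  {"slide": [0, 0, 0], "angular": [0, 0, 0]},
  {"slide": [0, 0, 0], "angular": [0, 0, 0]},
], claw=1)

```text
time_s: 5.42
ee_pos: [0.4861, -0.0938, 0.0437]
eef_rot: [1.882, 2.515, -0.001]
contact_force: [-0.5, 0.0, 7.0]
opening: 0.151
grip_force: 60.3
```

Gripped. Now I'm pulling the lock along tool +x.

Call:
apply_moves([
  {"slide": [0.007, 0, -0.001], "angular": [0, 0, 0]},
  {"slide": [0.014, 0, -0.001], "angular": [0, 0, 0]},
  {"slide": [0.021, 0, -0.001], "angular": [0, 0, 0]},
  {"slide": [0.027, 0, -0.001], "angular": [0, 0, 0]},
  {"slide": [0.031, 0, -0.001], "angular": [0, 0, 0]},
])

```text
time_s: 6.05
ee_pos: [0.4769, -0.0633, 0.0438]
eef_rot: [-1.882, -2.514, 0.001]
contact_force: [0.2, -1.9, 1.1]
opening: 0.153
grip_force: 59.4
```

Call:
apply_moves([
  {"slide": [0.002, 0, 0], "angular": [0, 0, 0]},
  {"slide": [0.004, 0, 0], "angular": [0, 0, 0]},
  {"slide": [0.005, 0, 0], "angular": [0, 0, 0]},
  {"slide": [0.005, 0, 0], "angular": [0, 0, 0]},
])

```text
time_s: 6.55
ee_pos: [0.4756, -0.0588, 0.0438]
eef_rot: [-1.883, -2.513, 0.001]
contact_force: [1.7, -1.9, 3.1]
opening: 0.155
grip_force: 59.7
```

Call:
apply_moves([
  {"slide": [0.0015, 0, 0], "angular": [0, 0, 0]},
  {"slide": [0.003, 0, 0], "angular": [0, 0, 0]},
  {"slide": [0.003, 0, 0], "angular": [0, 0, 0]},
])

```text
time_s: 6.92
ee_pos: [0.4754, -0.058, 0.0437]
eef_rot: [1.882, 2.514, -0.003]
contact_force: [0.6, -9.0, -0.1]
opening: 0.149
grip_force: 59.5
```

Call:
apply_moves([
  {"slide": [0.002, 0, 0], "angular": [0, 0, 0]},
  {"slide": [0.003, 0, 0], "angular": [0, 0, 0]},
  {"slide": [0.003, 0, 0], "angular": [0, 0, 0]},
])

```text
time_s: 7.3
ee_pos: [0.4755, -0.0579, 0.0437]
eef_rot: [1.878, 2.512, -0.006]
contact_force: [-0.3, -21.4, -1.8]
opening: 0.156
grip_force: 59.4
```

The lock is at its stop: the force rises to 21 N with no motion. I'll ease off, open and lift.

Call:
apply_moves([
  {"slide": [-0.003, 0, 0], "angular": [0, 0, 0]},
  {"slide": [-0.0055, 0, 0], "angular": [0, 0, 0]},
  {"slide": [-0.0055, 0, 0], "angular": [0, 0, 0]},
])

```text
time_s: 7.68
ee_pos: [0.4754, -0.0584, 0.0438]
eef_rot: [-1.883, -2.513, 0.001]
contact_force: [1.9, -1.0, 1.9]
opening: 0.155
grip_force: 60.0
```

Call:
apply_moves([
  {"slide": [0, 0, 0], "angular": [0, 0, 0]},
  {"slide": [0, 0, 0], "angular": [0, 0, 0]},
  {"slide": [0, 0, -0.04], "angular": [0, 0, 0]},
  {"slide": [0, 0, -0.09], "angular": [0, 0, 0]},
], claw=0.35)

```text
time_s: 8.18
ee_pos: [0.4731, -0.0574, 0.1331]
eef_rot: [-1.879, -2.507, 0.004]
contact_force: [0.3, 0.0, 0.1]
opening: 0.653
grip_force: 0.0
```

Call:
apply_moves([
  {"slide": [-0.05, 0, 0], "angular": [0, 0, 0]},
  {"slide": [-0.1, 0, 0], "angular": [0, 0, 0]},
  {"slide": [-0.132, 0, 0], "angular": [0, 0, 0]},
  {"slide": [-0.132, 0, 0], "angular": [0, 0, 0]},
])

```text
time_s: 8.68
ee_pos: [0.5124, -0.1868, 0.133]
eef_rot: [-1.886, -2.509, 0.002]
contact_force: [-0.6, 0.7, -0.2]
opening: 0.649
grip_force: 0.0
```

```bash
cat > top.py <<'E'
from h import *
import sys
s=robot.state();print(np.round(s['ee_pos'],4),round(s['opening'],3),np.round(s['contact_force'],1))
to([.5125,-.1848,.064])
w=grab('wrist');P=wcloud(w);ok=w['z_map']>0
cv2.imwrite('pics/'+sys.argv[1],w['color'][...,::-1])
W=Ro.from_rotvec(s['eef_rot']).apply(P.reshape(-1,3)).reshape(P.shape)+s['ee_pos']
m=ok&(np.hypot(W[...,0]-.5125,W[...,1]+.1848)<.025)&(W[...,2]<.115)
zm=W[...,2][m].max();k=m&(W[...,2]>zm-.006)
print('post top z',zm,k.sum(),'tool',P[k].min(0).round(4),P[k].max(0).round(4),W[k].mean(0).round(4))
E
python3 top.py w4.png
```

```text
[ 0.5124 -0.1868  0.133 ] 0.649 [-0.6  0.7 -0.2]
t 8.68 pos [ 0.5124 -0.1868  0.133 ] F [-0.6  0.7 -0.2] open 0.649 grip 0.0
slide [0.0018 0.0008 0.069 ] ang [-0.0023 -0.0014 -0.0079]
post top z 0.10377127932980543 915 tool [-0.0041 -0.0078  0.0293] [0.0136 0.0096 0.0353] [ 0.5117 -0.1813  0.1014]
```

View pics/w4.png

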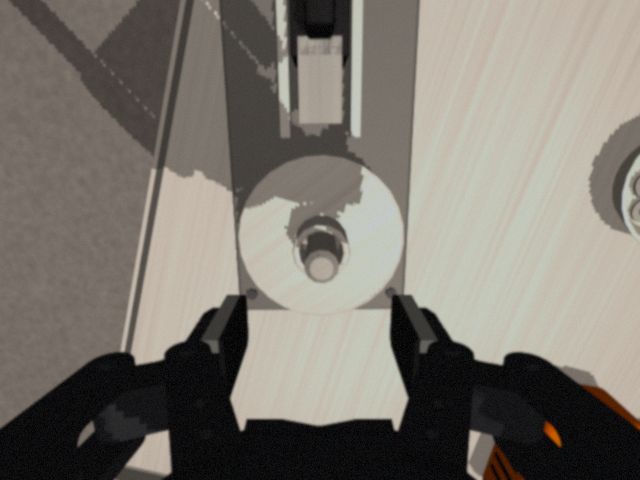

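The tongue is clear of the disc, its tip at row 125 and the disc edge at row 155. The post top is at (320,265), about +4 mm in tool x and +1 mm in y. I'm lowering onto the post.

Call:
apply_moves([
  {"slide": [0.004, 0.001, 0.03], "angular": [0, 0, 0]},
  {"slide": [0.004, 0.001, 0.06], "angular": [0, 0, 0]},
  {"slide": [0.004, 0.001, 0.069], "angular": [0, 0, 0]},
  {"slide": [0.004, 0.001, 0.069], "angular": [0, 0, 0]},
])

```text
time_s: 9.22
ee_pos: [0.5113, -0.1797, 0.0642]
eef_rot: [-1.88, -2.512, 0.002]
contact_force: [0.0, 0.3, 0.3]
opening: 0.65
grip_force: 0.0
```

Call:
apply_moves([
  {"slide": [0, 0, 0], "angular": [0, 0, 0]},
  {"slide": [0, 0, 0], "angular": [0, 0, 0]},
  {"slide": [0, 0, 0], "angular": [0, 0, 0]},
  {"slide": [0, 0, 0], "angular": [0, 0, 0]},
], claw=1)

```text
time_s: 9.72
ee_pos: [0.5124, -0.1812, 0.0657]
eef_rot: [-1.883, -2.514, 0.001]
contact_force: [-1.5, 0.2, 6.1]
opening: 0.187
grip_force: 58.7
```

```bash
python3 -c "
from h import *
to([.5125,-.1848,.164])"
```

```text
t 9.72 pos [ 0.5124 -0.1812  0.0657] F [-1.5  0.2  6.1] open 0.187 grip 58.7
slide [-0.0035 -0.001  -0.0983] ang [-0.0009  0.0002 -0.0048]
```

Call:
apply_moves([
  {"slide": [0, 0, -0.006], "angular": [0, 0, 0]},
  {"slide": [0, 0, -0.015], "angular": [0, 0, 0]},
  {"slide": [0, 0, -0.03], "angular": [0, 0, 0]},
  {"slide": [0, 0, -0.055], "angular": [0, 0, 0]},
  {"slide": [0, 0, -0.08], "angular": [0, 0, 0]},
])

```text
time_s: 10.35
ee_pos: [0.5121, -0.1809, 0.1459]
eef_rot: [-1.882, -2.513, 0.002]
contact_force: [0.1, -0.1, -3.7]
opening: 0.188
grip_force: 58.7
```

Call:
apply_moves([
  {"slide": [0, 0, -0.02], "angular": [0, 0, 0]},
  {"slide": [0, 0, -0.02], "angular": [0, 0, 0]},
])

```text
time_s: 10.6
ee_pos: [0.5134, -0.1816, 0.1667]
eef_rot: [1.882, 2.512, -0.001]
contact_force: [0.1, -0.4, -3.6]
opening: 0.186
grip_force: 58.8
```

```bash
cat > meas.py <<'E'
from h import *
import sys
s=robot.state();T=to([.5303,.16,.17])
zee=s['ee_pos'][2]
f=grab('scene');cv2.imwrite('pics/'+sys.argv[1],f['color'][130:400,130:450,::-1])
for n,f in(('scene',f),('top',grab('top'))):
    X=cloud(f);x,y,z=np.moveaxis(X,-1,0);C=s['ee_pos'];m=(f['z_map']>0)&(np.hypot(x-C[0],y-C[1])<.07)
    # disc top expected
    h,b=np.histogram(z[m],np.arange(0,.25,.004));print(n,[(round(b[i]*1000),int(h[i])) for i in range(len(h)) if h[i]>40])
    np.savez(n+'L.npz',**f)
E
python3 meas.py s5.png
```

```text
t 10.6 pos [ 0.5134 -0.1816  0.1667] F [ 0.1 -0.4 -3.6] open 0.186 grip 58.8
slide [ 0.3231  0.1123 -0.004 ] ang [ 0.0013  0.0026 -0.0046]
scene [(4, 184), (8, 50), (12, 240), (16, 2107), (20, 197), (24, 159), (28, 150), (32, 236), (36, 56), (132, 84), (136, 98), (140, 122), (144, 118), (148, 1495), (152, 102), (168, 41), (172, 45), (176, 73), (188, 54), (192, 53), (196, 55), (200, 65), (204, 84), (208, 49), (212, 52), (220, 45), (224, 75), (228, 112), (232, 137), (236, 105), (240, 87), (244, 105)]
top [(12, 318), (16, 270), (144, 210), (148, 141)]
```

View pics/s5.png

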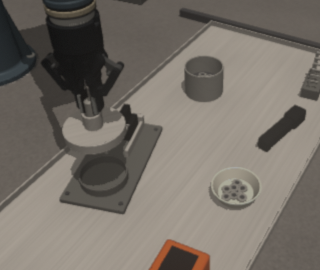

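Both lids hang on the post, with the disc at (95,130) in the crop and the seat ring empty. Next I'll check the tilt and the disc centre against the tin in the same views.

```bash
cat > rel.py <<'E'
from h import *
C=robot.state()['ee_pos']
for n in('scene','top'):
    f=dict(np.load(n+'L.npz'));X=cloud(f);x,y,z=np.moveaxis(X,-1,0);ok=f['z_map']>0
    m=ok&(np.hypot(x-C[0],y-C[1])<.075)&(abs(z-.148)<.006)
    P=X[m];A=np.c_[P[:,:2]-C[:2],np.ones(len(P))]
    k=np.ones(len(P),bool)
    for _ in range(5): c=np.linalg.lstsq(A[k],P[k,2],rcond=None)[0];k=abs(A@c-P[:,2])<.002
    print(n,m.sum(),'plane slope,z',c.round(4))
    e=edge(m);Q=rayplane(f,e,c[2])[:,:2];print(' disc',circ(Q,.053).round(4),circ(Q).round(4))
    m=ok&(np.hypot(x-.5303,y-.16)<.07)&(z>.064)&(z<.085);e=edge(m)
    Q=rayplane(f,e,np.median(z[m&(z>.068)]))[:,:2];print(' tin',circ(Q,.045).round(4),circ(Q).round(4),np.median(z[m]).round(4))
E
python3 rel.py
```

```text
scene 1750 plane slope,z [0.0033 0.0011 0.1505]
 disc [ 0.5164 -0.1888] [ 0.5155 -0.1879  0.0552]
 tin [0.5302 0.1594] [0.5296 0.1582 0.0498] 0.0712
top 361 plane slope,z [0.0204 0.0469 0.1457]
 disc [ 0.5125 -0.184 ] [ 0.5128 -0.1835  0.0526]
 tin [0.5306 0.161 ] [0.5306 0.161  0.0449] 0.0729
```

Call:
apply_moves([
  {"slide": [0.015, 0.0053, 0], "angular": [0, 0, 0]},
  {"slide": [0.042, 0.0148, 0], "angular": [0, 0, 0]},
  {"slide": [0.078, 0.0276, 0], "angular": [0, 0, 0]},
  {"slide": [0.118, 0.0417, 0], "angular": [0, 0, 0]},
  {"slide": [0.158, 0.0558, 0], "angular": [0, 0, 0]},
])

```text
time_s: 11.32
ee_pos: [0.5203, -0.0113, 0.1636]
eef_rot: [-1.881, -2.511, 0.003]
contact_force: [0.4, 0.8, -2.4]
opening: 0.186
grip_force: 58.7
```

Call:
apply_moves([
  {"slide": [0.04, 0.0141, 0], "angular": [0, 0, 0]},
  {"slide": [0.08, 0.0283, 0], "angular": [0, 0, 0]},
  {"slide": [0.116, 0.041, 0], "angular": [0, 0, 0]},
  {"slide": [0.145, 0.0512, 0], "angular": [0, 0, 0]},
  {"slide": [0.168, 0.0593, 0], "angular": [0, 0, 0]},
])

```text
time_s: 11.95
ee_pos: [0.5294, 0.1666, 0.1635]
eef_rot: [-1.879, -2.512, 0.004]
contact_force: [1.0, -0.5, -2.2]
opening: 0.187
grip_force: 58.7
```

Call:
apply_moves([
  {"slide": [0, 0, 0], "angular": [0, 0, 0]},
  {"slide": [0, 0, 0], "angular": [0, 0, 0]},
])

```text
time_s: 12.2
ee_pos: [0.53, 0.1643, 0.1639]
eef_rot: [-1.881, -2.512, 0.004]
contact_force: [-0.3, 0.3, -2.6]
opening: 0.183
grip_force: 58.8
```

```bash
cat > rel2.py <<'E'
from h import *
to([.5303,.1637,.132])
C=robot.state()['ee_pos'];zt=float(C[2])-.017
for n in('scene','top'):
    f=grab(n);np.savez(n+'M.npz',**f);X=cloud(f);x,y,z=np.moveaxis(X,-1,0);ok=f['z_map']>0
    m=ok&(np.hypot(x-C[0],y-C[1])<.075)&(abs(z-zt)<.007);zz=np.median(z[m])
    Q=rayplane(f,edge(m),zz)[:,:2];print(n,m.sum(),zz.round(4),' disc',circ(Q,.053).round(4),circ(Q).round(4))
    m=ok&(np.hypot(x-.5303,y-.16)<.07)&(z>.06)&(z<.08);print('tin visible',m.sum())
cv2.imwrite('pics/s6.png',cv2.resize(np.load('sceneM.npz')['color'][110:260,260:420,::-1],None,fx=4,fy=4)[:600])
E
python3 rel2.py
```

```text
t 12.2 pos [0.53   0.1643 0.1639] F [-0.3  0.3 -2.6] open 0.183 grip 58.8
slide [-0.0006  0.0002  0.0319] ang [-0.0042 -0.0011 -0.0041]
scene 912 0.1478  disc [0.5303 0.1575] [0.5313 0.1565 0.0565]
tin visible 482
top 975 0.1459  disc [0.5303 0.1623] [0.5303 0.161  0.0519]
tin visible 34
```

View pics/s6.png

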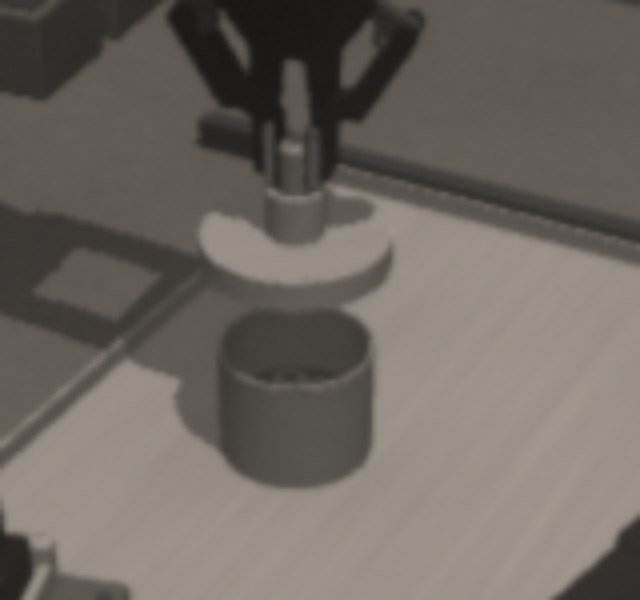

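The lids hang above the mouth, with the disc at (295,245) and the tin mouth at (295,350). The disc centre in the top view is (0.530,0.161), matching the tin, so I can lower.

Call:
apply_moves([
  {"slide": [0, 0, 0.01], "angular": [0, 0, 0]},
  {"slide": [0, 0, 0.022], "angular": [0, 0, 0]},
  {"slide": [0, 0, 0.033], "angular": [0, 0, 0]},
  {"slide": [0, 0, 0.04], "angular": [0, 0, 0]},
])

```text
time_s: 12.8
ee_pos: [0.5304, 0.164, 0.1234]
eef_rot: [-1.882, -2.512, 0.003]
contact_force: [0.6, -0.4, -3.6]
opening: 0.184
grip_force: 58.8
```

Call:
apply_moves([
  {"slide": [0, 0, 0.002], "angular": [0, 0, 0]},
  {"slide": [0, 0, 0.004], "angular": [0, 0, 0]},
  {"slide": [0, 0, 0.006], "angular": [0, 0, 0]},
  {"slide": [0, 0, 0.008], "angular": [0, 0, 0]},
])

```text
time_s: 13.3
ee_pos: [0.5312, 0.1643, 0.1168]
eef_rot: [-1.882, -2.513, 0.001]
contact_force: [-0.5, -0.5, -3.1]
opening: 0.184
grip_force: 58.7
```

Call:
apply_moves([
  {"slide": [0, 0, 0.002], "angular": [0, 0, 0]},
  {"slide": [0, 0, 0.004], "angular": [0, 0, 0]},
  {"slide": [0, 0, 0.006], "angular": [0, 0, 0]},
  {"slide": [0, 0, 0.007], "angular": [0, 0, 0]},
])

```text
time_s: 13.8
ee_pos: [0.5309, 0.1643, 0.1095]
eef_rot: [-1.882, -2.513, 0.002]
contact_force: [-0.8, 0.4, -2.5]
opening: 0.186
grip_force: 58.7
```

Call:
apply_moves([
  {"slide": [0, 0, 0.001], "angular": [0, 0, 0]},
  {"slide": [0, 0, 0.002], "angular": [0, 0, 0]},
  {"slide": [0, 0, 0.003], "angular": [0, 0, 0]},
  {"slide": [0, 0, 0.003], "angular": [0, 0, 0]},
])

```text
time_s: 14.3
ee_pos: [0.5309, 0.1642, 0.1065]
eef_rot: [-1.882, -2.513, 0.002]
contact_force: [-0.4, -0.3, -3.0]
opening: 0.183
grip_force: 58.7
```

Call:
apply_moves([
  {"slide": [0, 0, 0.001], "angular": [0, 0, 0]},
  {"slide": [0, 0, 0.002], "angular": [0, 0, 0]},
  {"slide": [0, 0, 0.002], "angular": [0, 0, 0]},
])

```text
time_s: 14.68
ee_pos: [0.531, 0.1643, 0.1057]
eef_rot: [-1.882, -2.513, 0.001]
contact_force: [-1.5, -0.2, 4.5]
opening: 0.185
grip_force: 59.6
```

Contact came at z=0.1057, exactly the expected home height. I'm releasing and checking.

Call:
apply_moves([
  {"slide": [0, 0, 0], "angular": [0, 0, 0]},
  {"slide": [0, 0, 0], "angular": [0, 0, 0]},
  {"slide": [0, 0, 0], "angular": [0, 0, 0]},
  {"slide": [0, 0, -0.012], "angular": [0, 0, 0]},
  {"slide": [0, 0, -0.012], "angular": [0, 0, 0]},
], claw=0.3)

```text
time_s: 15.3
ee_pos: [0.532, 0.1644, 0.1178]
eef_rot: [1.883, 2.514, 0.001]
contact_force: [0.1, -0.5, 0.1]
opening: 0.704
grip_force: 0.0
```

```bash
cat > rel3.py <<'E'
from h import *
to([.5303,.1637,.132]); s=robot.state();C=np.array([.5305,.161])
for n in('scene','top'):
    f=grab(n);X=cloud(f);x,y,z=np.moveaxis(X,-1,0);ok=f['z_map']>0
    if n=='scene': cv2.imwrite('pics/s7.png',cv2.resize(f['color'][110:260,260:420,::-1],None,fx=4,fy=4))
    m=ok&(np.hypot(x-C[0],y-C[1])<.065)&(abs(z-.088)<.008);P=X[m];A=np.c_[P[:,:2]-C[:2],np.ones(len(P))];k=np.ones(len(P),bool)
    for _ in range(5): c=np.linalg.lstsq(A[k],P[k,2],rcond=None)[0];k=abs(A@c-P[:,2])<.002
    Q=rayplane(f,edge(m),c[2])[:,:2];print(n,m.sum(),'plane',c.round(4),'disc',circ(Q,.053).round(4),circ(Q).round(4))
w=grab('wrist');P=wcloud(w);ok=w['z_map']>0;W=Ro.from_rotvec(s['eef_rot']).apply(P.reshape(-1,3)).reshape(P.shape)+s['ee_pos']
r=np.hypot(P[...,0]-.005,P[...,1])
k=ok&(r<.04)&(abs(W[...,2]-.116)<.004);print('collar top',k.sum(),W[k][:,2].mean().round(4),P[k].min(0).round(4),P[k].max(0).round(4))
k=ok&(r<.02)&(W[...,2]>.138)&(W[...,2]<.15)&(abs(P[...,1])<.014);print('post',k.sum(),P[k].min(0).round(4),P[k].max(0).round(4),W[k][:,2].max())
k=ok&(r<.08)&(abs(W[...,2]-.088)<.005);print('disc y range',P[k].min(0).round(4),P[k].max(0).round(4),np.median(W[k][:,2]))
E
python3 rel3.py
```

```text
t 15.3 pos [0.532  0.1644 0.1178] F [ 0.1 -0.5  0.1] open 0.704 grip 0.0
slide [-0.0002 -0.0018 -0.0142] ang [ 0.0007 -0.0005 -0.0047]
scene 925 plane [-0.0015  0.0004  0.0898] disc [0.5329 0.1555] [0.5325 0.1561 0.0566]
top 828 plane [ 0.004  -0.0158  0.0871] disc [0.5311 0.1629] [0.5308 0.1604 0.0511]
collar top 1778 0.1157 [-0.0113 -0.0166 -0.0022] [0.0173 0.0159 0.0058]
post 1683 [-0.0098 -0.0092 -0.0268] [ 0.0087  0.0085 -0.0202] 0.14462431871397585
disc y range [-0.0522 -0.053   0.0248] [0.0536 0.0522 0.0348] 0.08805773455159496
```

View pics/s7.png

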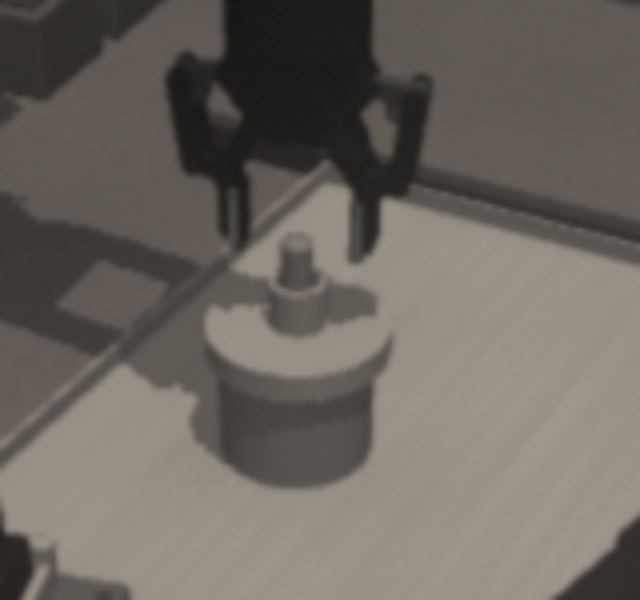

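The lids are home and level: disc at z=0.088, as expected. Post and collar are within 0.5 mm of the gripper's centre. I'm lowering over the collar and closing.

Call:
apply_moves([
  {"slide": [0.001, 0, 0.015], "angular": [0, 0, 0]},
  {"slide": [0.001, 0, 0.03], "angular": [0, 0, 0]},
  {"slide": [0.001, 0, 0.04], "angular": [0, 0, 0]},
  {"slide": [0.001, 0, 0.04], "angular": [0, 0, 0]},
])

```text
time_s: 15.95
ee_pos: [0.5296, 0.1651, 0.0751]
eef_rot: [-1.881, -2.511, 0.005]
contact_force: [0.3, -0.4, -0.4]
opening: 0.702
grip_force: 0.0
```

Call:
apply_moves([
  {"slide": [0, 0, 0], "angular": [0, 0, 0]},
  {"slide": [0, 0, 0], "angular": [0, 0, 0]},
  {"slide": [0, 0, 0], "angular": [0, 0, 0]},
  {"slide": [0, 0, 0], "angular": [0, 0, 0]},
], claw=1)

```text
time_s: 16.45
ee_pos: [0.5311, 0.1653, 0.0772]
eef_rot: [-1.883, -2.514, -0.0]
contact_force: [0.2, -0.4, 2.6]
opening: 0.367
grip_force: 59.7
```

Call:
apply_moves([
  {"slide": [0, 0, -0.003], "angular": [0, 0, 0]},
  {"slide": [0, 0, -0.008], "angular": [0, 0, 0]},
  {"slide": [0, 0, -0.014], "angular": [0, 0, 0]},
  {"slide": [0, 0, -0.02], "angular": [0, 0, 0]},
])

```text
time_s: 16.95
ee_pos: [0.5306, 0.1653, 0.097]
eef_rot: [-1.882, -2.513, 0.002]
contact_force: [-0.3, 0.2, -1.1]
opening: 0.371
grip_force: 59.4
```

```bash
cat > chk.py <<'E'
from h import *
to([.5303,.1637,.17]); s=robot.state();C=s['ee_pos']
f=grab('scene');X=cloud(f);x,y,z=np.moveaxis(X,-1,0);ok=f['z_map']>0
m=ok&(np.hypot(x-C[0],y-C[1])<.09)&(z>.06)
h,b=np.histogram(z[m],np.arange(.06,.2,.004));print([(round(b[i]*1000),int(h[i])) for i in range(len(h)) if h[i]>30])
cv2.imwrite('pics/s8.png',cv2.resize(f['color'][90:240,260:420,::-1],None,fx=4,fy=4))
E
python3 chk.py
```

```text
t 16.95 pos [0.5306 0.1653 0.097 ] F [-0.3  0.2 -1.1] open 0.371 grip 59.4
slide [-0.0013 -0.0008 -0.073 ] ang [-0.002  -0.001  -0.0047]
[(60, 63), (64, 56), (68, 49), (72, 32), (76, 122), (80, 58), (92, 57), (96, 74), (100, 74), (104, 115), (108, 594), (112, 32), (120, 42), (124, 44), (128, 46), (132, 53), (136, 65), (140, 43), (144, 46), (156, 39), (160, 61), (164, 84), (168, 57), (172, 40), (176, 56), (180, 62), (184, 65), (188, 64), (192, 69)]
```

The load is about 1.1 N, so only the outer lid is rising. I'm continuing up.

Call:
apply_moves([
  {"slide": [0, 0, -0.008], "angular": [0, 0, 0]},
  {"slide": [0, 0, -0.018], "angular": [0, 0, 0]},
  {"slide": [0, 0, -0.028], "angular": [0, 0, 0]},
  {"slide": [0, 0, -0.038], "angular": [0, 0, 0]},
  {"slide": [0, 0, -0.048], "angular": [0, 0, 0]},
])

```text
time_s: 17.62
ee_pos: [0.5307, 0.1652, 0.1454]
eef_rot: [-1.882, -2.513, 0.001]
contact_force: [-0.4, 0.2, -0.8]
opening: 0.364
grip_force: 59.4
```

Call:
apply_moves([
  {"slide": [0, 0, -0.01], "angular": [0, 0, 0]},
  {"slide": [0, 0, -0.018], "angular": [0, 0, 0]},
  {"slide": [0, 0, -0.025], "angular": [0, 0, 0]},
  {"slide": [0, 0, -0.028], "angular": [0, 0, 0]},
  {"slide": [0, 0, -0.028], "angular": [0, 0, 0]},
])

```text
time_s: 18.25
ee_pos: [0.5308, 0.1652, 0.1727]
eef_rot: [-1.882, -2.513, 0.001]
contact_force: [-0.6, -0.0, -1.0]
opening: 0.362
grip_force: 59.4
```

Call:
apply_moves([
  {"slide": [0, 0, 0], "angular": [0, 0, 0]},
  {"slide": [0, 0, 0], "angular": [0, 0, 0]},
  {"slide": [0, 0, 0], "angular": [0, 0, 0]},
  {"slide": [0, 0, 0], "angular": [0, 0, 0]},
])

```text
time_s: 18.75
ee_pos: [0.5307, 0.1652, 0.1725]
eef_rot: [-1.882, -2.513, 0.002]
contact_force: [0.3, -0.3, -0.6]
opening: 0.364
grip_force: 59.4
```

```bash
python3 chk.py
```

```text
t 18.75 pos [0.5307 0.1652 0.1725] F [ 0.3 -0.3 -0.6] open 0.364 grip 59.4
slide [-0.0013 -0.0008  0.0025] ang [-0.0022 -0.0011 -0.0047]
[(60, 55), (64, 54), (68, 59), (76, 276), (80, 206), (84, 248), (168, 82), (172, 79), (176, 87), (180, 136), (184, 587), (188, 37), (192, 38)]
```

View pics/s8.png

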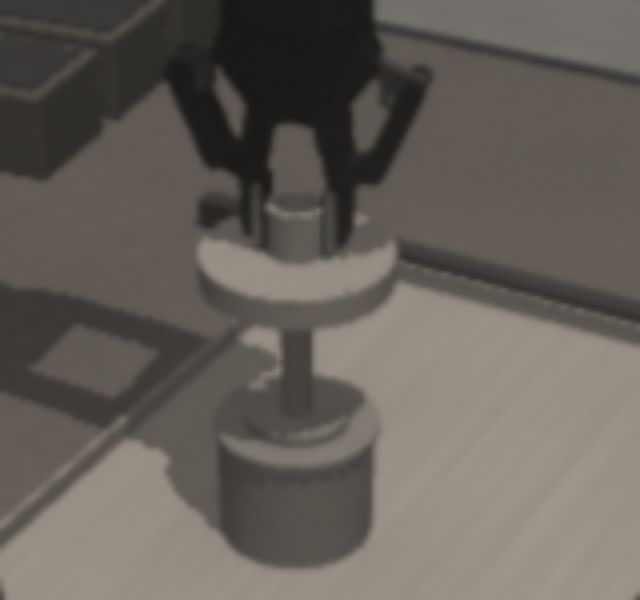

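The inner lid sits seated and level on the tin, flange at (298,425). The outer lid is held level at (297,265), its skirt edge at z≈0.167, about 24 mm above the post top at 0.143. I'm handing in.

```bash
python3 -c "
from workcell import robot
print(robot.finish_job())"
```

```text
the job is handed in; nothing more can be done
None
```

I handed the job in at about 19 s: the lock is at its end stop, the inner lid is fully home in the tin, and the outer lid is held still and level about 24 mm above the post.

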